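# Take the screw cap off the welder's cooling tank

### The job

The spot welder's cooling tank has to be topped up. Unscrew its big black filler cap, turning it anticlockwise seen from above for about one and a half turns until the thread lets go (do not wrench it upward before that), then lift it straight off and stand it mouth down in the flat steel tray beside the tank. Set it down gently, and leave the spool and the hand tools where they lie.

Things in the scene. Friction and masses are not known exactly. Their poses are not given: they have to be found in the camera images.
- tank: Cooling tank, a fixed grey painted box 160 mm long (its x) by 120 mm wide (its y) by 85 mm high, two brass hose stubs on its +x end, a small breather (24 mm wide, 19 mm high) on top at x +55, y +35 mm. Origin: centre of its underside, z up. The 40 mm wide filler neck stands 40 mm high on top at x -25, y 0 mm.
- neck_rim (a point): Centre of the filler neck's mouth, on its vertical axis, 125 mm above the bench. The neck has an outside right-hand thread of 12 mm lead: a full anticlockwise turn (from above) raises the cap 12 mm. It holds the cap for 1.5 turns (18 mm of rise) from the seat: pulled before that, the cap does not come off; after that it lifts off freely.
- cap: Black screw cap, 58 mm high, about 0.12 kg: below, a hollow skirt 58 mm wide, 34 mm high; above, a solid ribbed round knob 62 mm wide, 24 mm high, to grip across at any angle. It turns easily. A grey rib on top points along its x. Origin: on its axis at the skirt's open lower edge, z up to the knob.
- cap_base (a point): The cap's origin: centre of its open lower edge. At the start the cap is screwed fully home: this point is 34 mm below neck_rim and the knob's top 149 mm above the bench.
- cap_grip (a point): Centre of the cap's knob, on its axis, 46 mm above cap_base and 12 mm below the knob's flat top: the height to grip.
- tray: Flat square steel tray, 150 x 150 mm outside, 3 mm thick walls 16 mm high, floor 3 mm thick, fixed. Origin: centre of its underside, z up. It lies on the bench, to the right or the left of the tank.
- tray_in (a point): Centre of the tray's inner floor, 3 mm above the bench.
- pliers: Long-nose pliers with red handles, 186 mm long, lying on the bench between tank and tray; origin at the centre of their underside. Leave alone.
- spool: Small blue spool of solder wire, 56 mm wide, 40 mm high, standing on the bench on the robot's side; origin at the centre of its underside. Leave alone.
- driver: Flat screwdriver with orange handle, 192 mm long, lying behind the work; origin at the centre of its underside. Leave alone.
Not all that is in view belongs to the job. Several things have the shape of the cap; the one meant has the colours described above.

How it is judged (in metres and radians):
On the way, in this order (a step that is already met when the one before it is completed fails the run):
1. the cap is being unscrewed: it has risen 12 to 28 mm, upright and still on the neck (z of cap_base in the frame of neck_rim between -0.022 and -0.006 m and horizontal distance between cap_base and neck_rim below 0.006 m and angle between cap's own z axis and vertical below 0.15 rad), for 0.2 s.
2. the cap has been lifted clear of the neck: its lower edge is above the neck's rim (z of cap_base in the frame of neck_rim above 0.003 m), for 0.05 s.
At the end, for the whole second after the job is handed in: The cap stands mouth down, flat on the tray's floor (lower edge within 6 mm of it, tilt under 0.1 rad), inside the tray's walls (centre within 55 mm of the tray's centre along each side), at rest (x of cap_base in the frame of tray_in between -0.055 and 0.055 m and y of cap_base in the frame of tray_in between -0.055 and 0.055 m and z of cap_base in the frame of tray_in between -0.004 and 0.006 m and angle between cap_grip's own z axis and vertical below 0.1 rad and linear speed of cap below 0.02 m/s); the robot touches nothing.
It fails at once if the pliers were moved more than 30 mm (distance of pliers from where it was at the start of the episode above 0.03 m).
It fails at once if the solder spool was moved more than 30 mm (distance of spool from where it was at the start of the episode above 0.03 m).
It fails at once if the screwdriver was moved more than 30 mm (distance of driver from where it was at the start of the episode above 0.03 m).
It fails at once if the cap was dropped or thrown into the tray: within 40 mm above the tray's floor, over the tray, it moved faster than 0.55 m/s (z of cap_base in the frame of tray_in below 0.04 m and horizontal distance between cap_base and tray_in below 0.1 m and linear speed of cap above 0.55 m/s).
It fails at once if the cap was wrenched: a force of more than 90 N between cap and tank (contact force between cap and tank above 90 N).
It also fails if it takes over 72 s, if anything falls off the work surface, if the arm or the gripper's body presses on something with over 40 N, if the wrist force passes 120 N, or if a joint passes its speed limit or range.

### The arm

A 7-joint arm with a two-finger parallel gripper is mounted at the origin on a cart in front of the work surface, level with it; the furniture and walls round the work are solid. World frame = base frame: x ahead of the robot, y to its left, z up, the work surface at z = 0. Lengths are in mm, angles in rad, forces in N, time in s.
With the tool pointing down it reaches from about 400 to 875 mm from the base axis. Payload 6.5 kg.
Tool frame: the origin (TCP) lies on the centre line of the jaws, within the pads' length; the fingertips stand finger_overhang ahead of it and the grasp point (between the pads) is the TCP (finger_overhang is the distance from the TCP to the fingertips, in mm); z points along the fingers, y is the line along which they close (so a half turn about z gives the same grasp; the last joint's range is limited). The gripper opens to 85 mm and grips with 20 to 120 N. Pads are 22 mm wide; open, the fingers measure 114 mm over their backs; the gripper's body (76 mm by 85 mm) begins 54 mm behind the grasp point. The pads swing forward as they close: fully open they stand 13 mm farther back than shut.
Start: joints at [1.263, 0.536, -0.004, 1.538, 0.003, 1.067, -0.071], TCP at [155.64, -631.084, 250.29] pointing down, gripper open.
Joint ranges: [-2.7, 2.7], [-0.37, 2.16], [-1.27, 1.26], [0.24, 2.4], [-1.31, 4.45], [0.19, 1.91], [-2.76, 2.76]. Speed limits (rad/s): [2.39, 2.39, 3.14, 3.14, 3.14, 3.14, 3.14].

### API

Orientations are given as a rotation vector (axis times angle).
In Python, from plant import * gives the robot as it stands.
- The arm moves only by the tool step_arm, never from a script. Its argument "steps" is text: rows parted by semicolons, each of 7 numbers parted by spaces: the finger opening in mm, from 0 to 85.4, then the shift along the tool's x, y, z in mm, then the turn, a rotation vector about the tool's x, y, z in rad. In form: gripper dx dy dz ax ay az; .... A call has 1 to 12 rows; each row is the pose to reach, as a shift and turn from the pose commanded when the call began, along the tool's axes at that moment; what a row does not reach only later rows make up. A row lasts 1/8 s, in which the tool goes at most 62.5 mm and 10.7 degrees, less where a joint would pass 70% of its speed; a pose out of reach is approached as far as the arm can. A call with a gripper value outside its range is refused whole. The fingers move at their own pace and stop on an object; the grip force is fixed at half the most. Time passes only in rows, so rows that repeat a pose let the fingers close. It gives the time, the measured TCP pose, the force, the opening and the grip force at its end, in the units of the state.
- sense(): the state, without advancing time (a new reading comes with each control period).
- get_image(name): name is "side" or "top" or "wrist"; returns a dict with "frame" (480x640x3 uint8, red, green, blue), "vfov" (degrees; the focal length in pixels is half the picture's height over the tangent of half this angle, whatever the lens; pixels are square), "cx", "cy" (the principal point, pixels), "dist_coeffs" ([k1, k2, p1, p2, k3] as OpenCV has them; the pictures are not rectified), "pose" (4x4, takes a point from camera to world coordinates); the wrist camera has in their place "tool_from_camera" (4x4, takes a point from camera to tool coordinates, whose origin is the TCP and whose axes are the flange's). Camera axes: x right, y down, z forward; pixel columns grow to the right and rows downward; lengths in mm; the calibration is good to about 2 mm. A picture is of the moment at which its call begins: read the wrist's pose just before it. There is no depth.
- job_done(): hands the job in; it is judged then, once.
The state is a dict: "clock": time; "q": joint angles; "dq": joint speeds; "joint_torque": joint torques, N m; "eef_pos": TCP position; "eef_rot": TCP orientation; "wrist_force": force on the tool from outside, world axes, zero at the start; "wrist_torque": the same for the moment, N m; "opening": finger opening in mm; "finger_force": force on a finger pad.
Only numpy, scipy, OpenCV 4.12 (cv2) and the standard library are available. Lean on these libraries where they do the work, as an engineer would, in place of code of your own. Each camera call takes 0.05 s, during which the arm holds its last target. There are 200 camera calls.

## Working session

There is one attempt and no reset: what is moved stays moved. The work goes in short steps, Python scripts to look and compute and a tool call to move; the robot and the scene stay as the last step left them, time stands still between calls to the robot, and variables do not carry over. Pictures are saved under pics/ and viewed, at most 10 in all, crops included, and the job is handed in when it is done.

Besides the shell and the picture viewer there is one more tool, called after "Call:" as name(argument=value, ...), one argument or row to a line, values as JSON. step_arm: Moves the arm, as the interface text tells. Its arguments: {"type":"object","properties":{"steps":{"type":"string"}},"required":["steps"]}

```bash
mkdir -p pics
cat > h.py <<'E'
from plant import *
import numpy as np, cv2
from scipy.spatial.transform import Rotation as R
def cam(n):
    s=sense(); i=get_image(n)
    f=240/np.tan(np.radians(i["vfov"])/2)
    i["K"]=np.array([[f,0,i["cx"]],[0,f,i["cy"]],[0,0,1]])
    if n=="wrist":
        T=np.eye(4);T[:3,:3]=R.from_rotvec(s["eef_rot"]).as_matrix();T[:3,3]=s["eef_pos"]
        i["pose"]=T@np.array(i["tool_from_camera"])
    i["pose"]=np.array(i["pose"])
    return i
def ray(i,px):
    u=cv2.undistortPoints(np.array(px,float).reshape(-1,1,2),i["K"],np.array(i["dist_coeffs"],float)).reshape(-1,2)
    d=np.c_[u,np.ones(len(u))]@i["pose"][:3,:3].T
    return i["pose"][:3,3],d/np.linalg.norm(d,axis=1)[:,None]
def onz(i,px,z):
    o,d=ray(i,px); return o+d*((z-o[2])/d[:,2])[:,None]
def tri(i,p,j,q):
    o,d=ray(i,[p]);a,b=ray(j,[q]);d=d[0];b=b[0]
    s=np.linalg.lstsq(np.c_[d,-b],a-o,rcond=None)[0]
    A,B=o+s[0]*d,a+s[1]*b
    return (A+B)/2,np.linalg.norm(A-B)
def save(i,n): cv2.imwrite("pics/"+n,cv2.cvtColor(i["frame"],cv2.COLOR_RGB2BGR))
E
python3 - <<'E'
from h import *
for n in("top","side"):
    i=cam(n);save(i,n+"0.png");print(n,i["pose"].round(2).tolist(),i["dist_coeffs"])
print(sense())
E
```

```text
top [[-0.01, -1.0, 0.09, 444.22], [-1.0, 0.01, 0.01, -44.04], [-0.01, -0.09, -1.0, 1240.04], [0.0, 0.0, 0.0, 1.0]] [0.05408338 0.         0.         0.         0.        ]
side [[0.08, -0.81, 0.58, 43.55], [-1.0, -0.06, 0.06, -69.98], [-0.01, -0.58, -0.81, 828.85], [0.0, 0.0, 0.0, 1.0]] [-0.11104808  0.          0.          0.          0.        ]
{'clock': 0.1, 'q': array([ 1.2627908 ,  0.53711701, -0.00442606,  1.53877504,  0.00262465,
        1.0672942 , -0.07122022]), 'dq': array([-2.94695456e-05, -5.96024902e-04, -1.46151238e-03, -2.41800855e-03,
       -2.04279310e-04, -1.93502159e-03,  1.03481795e-04]), 'joint_torque': array([ 2.79514359e-03, -5.84572399e+01,  1.05215337e+00, -2.59780151e+01,
        1.27209237e-02,  4.55961257e-03, -3.00950194e-05]), 'eef_pos': array([ 155.49111555, -630.57087123,  249.48328067]), 'eef_rot': array([-3.11710837e+00, -3.78797320e-01,  5.25821313e-04]), 'wrist_force': array([ 0.31221239, -0.15940305, -0.03690303]), 'wrist_torque': array([ 0.02681883,  0.00216722, -0.05913699]), 'finger_force': 0.0, 'opening': 85.62795558767667}
```

View pics/top0.png

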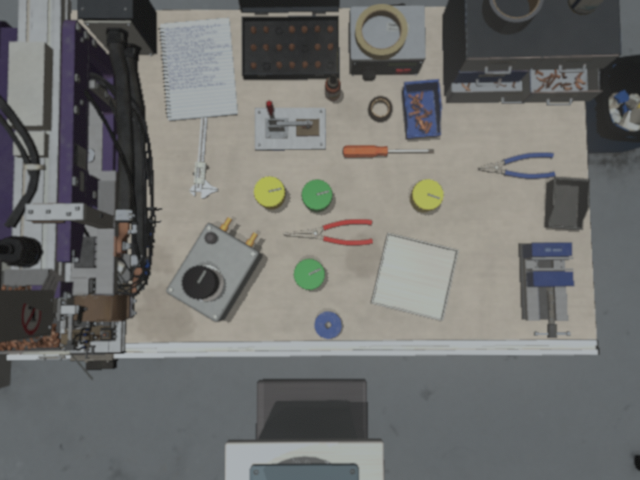

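View pics/side0.png

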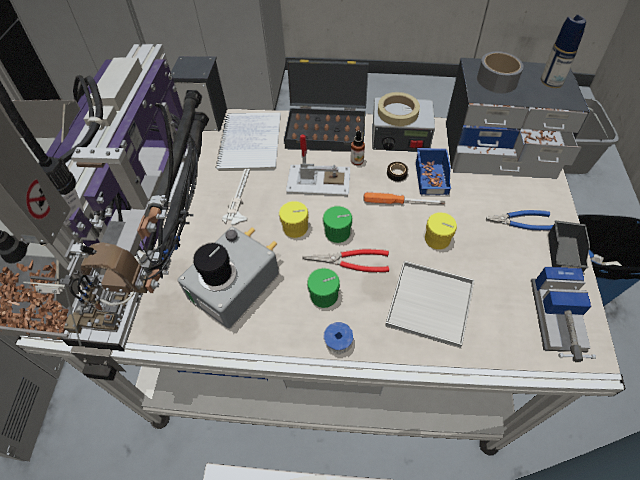

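The top view shows the black cap at about (201,281) and the tray at (414,277). The side view shows the cap at about (213,263) and the tray at (430,303). The other caps are green or yellow. I'll measure both next.

Run:
```python
from h import *
def blob(m,c):
    n,l,s,ce=cv2.connectedComponentsWithStats(m.astype(np.uint8))
    k=[j for j in range(1,n) if s[j,4]>300]
    j=min(k,key=lambda j:np.hypot(*(ce[j]-c))); return (l==j).astype(np.uint8),s[j],ce[j]
C={}
for n,w,cc,tc in(("top",(150,230,260,330),(201,281),(414,277)),("side",(180,235,245,295),(213,263),(430,303))):
    i=cam(n);f=i["frame"];C[n]=i
    m=np.zeros(f.shape[:2],bool);a,b,c,d=w
    m[b:d,a:c]=f[b:d,a:c].max(2)<70
    k,s,ce=blob(m,cc);print(n,"cap",s,ce)
    ct=max(cv2.findContours(k,0,2)[0],key=cv2.contourArea);print(cv2.fitEllipse(ct),cv2.minEnclosingCircle(ct))
    # tray corners
    h=cv2.cvtColor(f,cv2.COLOR_RGB2HSV)
    print("tray px",h[tc[1],tc[0]],"bench",h[320,250] if n=="top" else h[330,270])
    i["cap"]=ce
    # grey rib
    g=np.zeros_like(m);x,y=map(int,ce);
    hull=np.zeros_like(k);cv2.drawContours(hull,[cv2.convexHull(ct)],-1,1,-1);hull=cv2.erode(hull,np.ones((5,5)))
    r=(hull>0)&(f.min(2)>70);yy,xx=np.nonzero(r);print("rib",xx.mean(),yy.mean(),len(xx));i["rib"]=(xx.mean(),yy.mean())
    big=[cv2.cvtColor(cv2.resize(f[y-50:y+50,x-50:x+50],None,fx=4,fy=4,interpolation=2),4) for x,y in(cc,tc)]
    i["v"]=np.hstack(big)
cv2.imwrite("pics/crops.png",cv2.resize(np.vstack([C["top"]["v"],C["side"]["v"]]),(600,600)))
for k in("rib","cap"):print(k,tri(C["top"],C["top"][k],C["side"],C["side"][k]))
print("onz149",onz(C["top"],[C["top"]["rib"]],149),onz(C["side"],[C["side"]["rib"]],149))
```

```text
top cap [182 266  37  33 887] [200.02142052 282.45659526]
((200.00050354003906, 282.1623840332031), (31.495969772338867, 36.023590087890625), 91.28640747070312) ((200.2083282470703, 282.0), 18.235876083374023)
tray px [ 48   7 175] bench [ 22  24 158]
rib 201.22448979591837 276.3061224489796 49
side cap [ 194  243   38   43 1188] [212.73148148 264.22811448]
((212.8936004638672, 263.79083251953125), (34.63206100463867, 43.504520416259766), 157.09970092773438) ((212.60707092285156, 264.54443359375), 21.604408264160156)
tray px [ 24   6 198] bench [ 19  18 202]
rib 214.11428571428573 251.25714285714287 35
rib (array([480.71077237, 180.90242456, 147.22219205]), np.float64(1.2030419855460222))
cap (array([470.32605604, 188.22774775, 118.71380806]), np.float64(0.12075347015494176))
onz149 [[480.8011128  179.94379645 149.        ]] [[479.48892548 180.85847109 149.        ]]
```

View pics/crops.png

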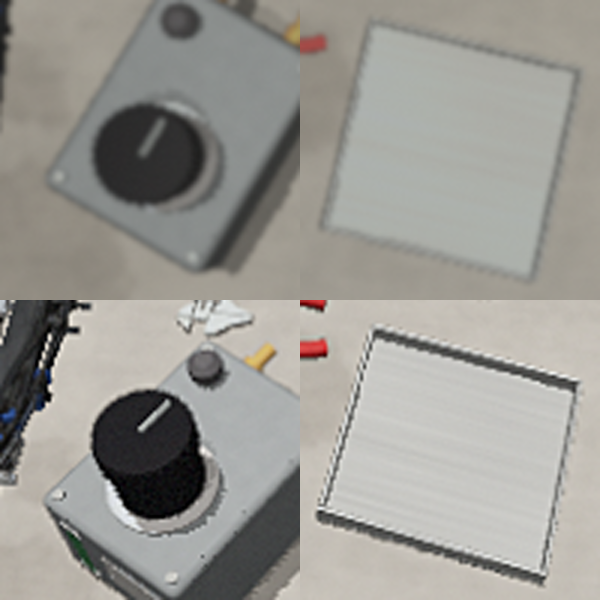

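Call:
step_arm(
  steps="85 118 -69 -100 0 0 -0.2;85 237 -138 -100 0 0 -0.4;85 355 -206 -100 0 0 -0.6;85 474 -275 -100 0 0 -0.8;85 474 -275 -100 0 0 -0.9;85 474 -275 -100 0 0 -0.9;85 474 -275 -100 0 0 -0.9;85 474 -275 -100 0 0 -0.9;85 474 -275 -100 0 0 -0.9;85 474 -275 -100 0 0 -0.9",
)

```text
clock: 1.45
eef_pos: [553.6, -244.5, 350.6]
eef_rot: [-2.634, -1.709, -0.006]
wrist_force: [-0.6, -0.6, 0.1]
opening: 84.8
finger_force: 0.0
```

```bash
cat >> h.py <<'E'
def go(p,yaw):
    "shift and turn in the tool axes for TCP at p, tool down, tool x at world angle yaw (deg)"
    s=sense();T=R.from_rotvec(s["eef_rot"]);D=R.from_euler("z",yaw,True)*R.from_euler("x",180,True)
    x=T.as_matrix()[:,0]
    print("now",s["eef_pos"].round(1),"yaw",np.degrees(np.arctan2(x[1],x[0])).round(1),"q",s["q"].round(3),"t",s["clock"],"F",s["wrist_force"].round(1),"op",round(s["opening"],1),round(s["finger_force"],1))
    print("shift",T.inv().apply(np.array(p)-s["eef_pos"]).round(1),"turn",(T.inv()*D).as_rotvec().round(3))
E
python3 - <<'E'
from h import *
t=cam("top");s=cam("side")
a=[(388,234.3),(457.3,250.3),(441.3,320.3),(371.3,303.7)];b=[(405,262),(473.3,280.3),(461.7,392.3),(386.7,370.3)]
b=[(405,262),(473.3,280.3),(462.5,392.3-0.5),(386.7,323.3+50)] if 0 else [(405,262),(473.3,280.3),(430+(548-450)/3,303+(568-450)/3),(430+(320-450)/3,303+(512-450)/3)]
P=np.array([tri(t,x,s,y)[0] for x,y in zip(a,b)]);print(P.round(1),P.mean(0),np.linalg.norm(P-np.roll(P,1,0),axis=1))
print(onz(t,a,16).mean(0),onz(s,b,16).mean(0),"cap",onz(t,[(199.5,281.5)],149))
go([470,180,330],111)
E
```

```text
[[ 568.5 -178.1   13.7]
 [ 534.2 -319.4   12.4]
 [ 392.  -282.3   21.4]
 [ 426.3 -141.3   10.1]] [ 480.21122948 -230.27060609   14.40723865] [146.93381285 145.37668525 147.21307799 145.46935223]
[ 480.13958715 -229.40959569   16.        ] [ 479.17423811 -230.90089531   16.        ] cap [[471.35887089 182.98309565 149.        ]]
now [ 550.2 -249.9  350. ] yaw 65.5 q [ 0.632  0.401 -0.383  1.528  0.155  1.244 -0.201] t 1.55 F [-1.   0.3 -0. ] op 85.0 0.0
shift [ 358.1 -251.1   20. ] turn [-0.001 -0.    -0.794]
```

Call:
step_arm(
  steps="85 52 -34 2 0 0 -0.1;85 102 -70 5 0 0 -0.25;85 153 -107 7 0 0 -0.4;85 205 -143 10 0 0 -0.5;85 255 -179 13 0 0 -0.6;85 307 -215 17 0 0 -0.7;85 358 -251 20 0 0 -0.8;85 358 -251 20 0 0 -0.8;85 358 -251 20 0 0 -0.8;85 358 -251 20 0 0 -0.8",
)

```text
clock: 2.8
eef_pos: [471.4, 176.8, 330.1]
eef_rot: [1.779, 2.589, -0.002]
wrist_force: [0.6, 0.7, -0.6]
opening: 85.1
finger_force: 0.0
```

Run:
```python
from h import *
i=cam("wrist");save(i,"w1.png");print(i["pose"].round(2));np.savez("w1.npz",**{k:np.array(v) for k,v in i.items()})
go([471,182,330],111)
```

```text
[[ 9.3000e-01  3.4000e-01  1.2000e-01  4.4095e+02]
 [ 3.6000e-01 -8.8000e-01 -3.1000e-01  2.5565e+02]
 [-0.0000e+00  3.3000e-01 -9.4000e-01  4.5323e+02]
 [ 0.0000e+00  0.0000e+00  0.0000e+00  1.0000e+00]]
now [471.3 177.1 330.1] yaw 111.0 q [ 0.171  0.281 -0.744  1.791  0.208  1.15  -0.272] t 2.85 F [ 0.1 -0.8 -0.2] op 84.9 0.0
shift [4.7 1.4 0.1] turn [-0.     0.001  0.   ]
```

View pics/w1.png

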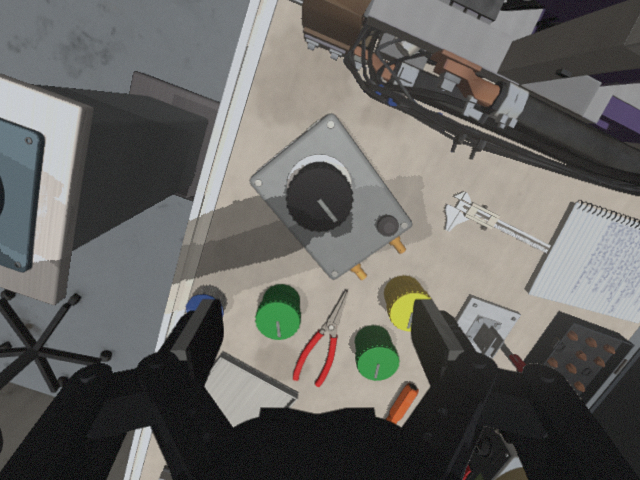

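The wrist view shows the black cap at about (320,197), its rib pointing toward the breather. The spool and tools are clear of it.

```bash
cat >> h.py <<'E'
from scipy.optimize import least_squares
def capfit(i,c,z,w=60):
    f=i["frame"];m=np.zeros(f.shape[:2],np.uint8);x,y=map(int,c)
    m[y-w:y+w,x-w:x+w]=f[y-w:y+w,x-w:x+w].max(2)<75
    n,l,s,ce=cv2.connectedComponentsWithStats(m)
    j=min((j for j in range(1,n) if s[j,4]>300),key=lambda j:np.hypot(*(ce[j]-c)))
    ct=max(cv2.findContours((l==j).astype(np.uint8),0,1)[0],key=cv2.contourArea)
    P=onz(i,cv2.convexHull(ct).reshape(-1,2) if 0 else ct.reshape(-1,2),z)[:,:2]
    best=None
    for g in [P.mean(0)+np.array(d) for d in((0,0),(8,0),(-8,0),(0,8),(0,-8))]:
        r=least_squares(lambda v:np.hypot(*(P-v[:2]).T)-v[2],[*g,31],loss="cauchy",f_scale=.7)
        if best is None or r.cost<best.cost:best=r
    e=np.abs(best.fun);return best.x.round(1),(e<1.2).mean().round(2),len(P)
E
python3 - <<'E'
from h import *
for n,c,w in(("top",(200,282),25),("side",(213,264),26),("wrist",(320,197),60)):
    i=cam(n)
    for z in(140,149,158):print(n,z,*capfit(i,c,z,w))
E
```

```text
top 140 [464.2 192.6  38. ] 0.2 170
top 149 [464.  190.7  37.7] 0.2 170
top 158 [463.8 188.7  37.4] 0.2 170Traceback (most recent call last):
  File "<stdin>", line 4, in <module>
  File "h.py", line 36, in capfit
    j=min((j for j in range(1,n) if s[j,4]>300),key=lambda j:np.hypot(*(ce[j]-c)))
ValueError: min() iterable argument is empty
```

Run:
```python
from h import *
i=cam("wrist")
for z in(140,149,158):print(z,*capfit(i,(320,197),z,60))
```

```text
140 [469.8 185.7  32. ] 0.76 202
149 [468.9 187.8  31. ] 0.76 202
158 [468.1 189.8  30.1] 0.77 202
```

Call:
step_arm(
  steps="85 -40 0 30 0 0 0;85 -80 0 60 0 0 0;85 -80 0 60 0 0 0;85 -80 0 60 0 0 0",
)

```text
clock: 3.5
eef_pos: [499.7, 105.2, 270.6]
eef_rot: [-1.774, -2.593, -0.001]
wrist_force: [0.3, 0.9, 0.6]
opening: 85.2
finger_force: 0.0
```

Run:
```python
from h import *
i=cam("wrist");save(i,"w2.png")
u=cv2.projectPoints(np.array([[471.,183,149]]),cv2.Rodrigues(i["pose"][:3,:3].T)[0],-i["pose"][:3,:3].T@i["pose"][:3,3],i["K"],np.array(i["dist_coeffs"],float))[0].ravel();print(u)
for z in(140,149,158):print(z,*capfit(i,u,z,85))
go([471,182,270],111)
```

```text
[319.34615781 118.48960126]
140 [469.5 186.7  31.3] 1.0 280
149 [469.5 186.5  30.2] 1.0 280
158 [469.5 186.4  29.1] 1.0 280
now [499.8 105.8 270.9] yaw 111.3 q [ 0.265  0.353 -0.69   1.851  0.259  1.028 -0.158] t 3.55 F [ 0.2  0.2 -0. ] op 85.1 0.0
shift [81.4  0.9  1. ] turn [ 0.001 -0.     0.005]
```

View pics/w2.png

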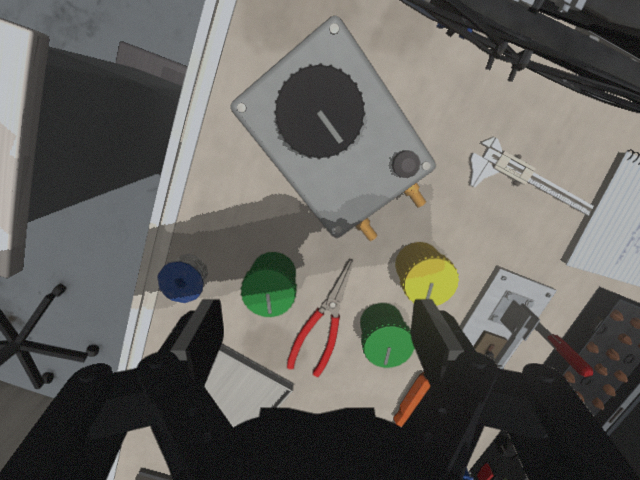

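The second wrist view has the cap at about (320,111). The welder's two bracket feet are at (490,67) and (513,78), and they match (457,150) and (471,153) in the first view. I'll triangulate these to check clearance for the wrist when it turns.

Run:
```python
from h import *
a=dict(np.load("w1.npz"));b=cam("wrist")
for p,q in(((457,150),(490,67)),((471,153),(513,78))):print(tri(a,p,b,q))
# known-height checks: tank corner screws at z=85, breather top z=104
for p,q in(((387,225),(405,163)),((330,124),(334,28))):print(tri(a,p,b,q))
go([469.5,187,230],111)
```

```text
(array([594.12558351, 277.81161198,  80.37362394]), np.float64(2.774473820177737))
(array([620.33473032, 281.73206065,  66.30474238]), np.float64(4.103548911166847))
(array([554.21515128, 176.40817124,  99.05126767]), np.float64(0.2425458127213791))
(array([456.66584289, 252.96192029,  88.09237014]), np.float64(0.8367569146323549))
now [499.8 106.  271.1] yaw 111.3 q [ 0.265  0.353 -0.69   1.851  0.26   1.028 -0.158] t 3.6 F [-0.   0.6  0.2] op 84.9 0.0
shift [86.4  1.2 41.1] turn [ 0.002 -0.     0.006]
```

Call:
step_arm(
  steps="85 43 0 20 0 0 0.1;85 86 1 40 0 0 0.25;85 86 1 40 0 0 0.4;85 86 1 40 0 0 0.55;85 86 1 40 0 0 0.7;85 86 1 40 0 0 0.7",
)

```text
clock: 4.35
eef_pos: [469.4, 186.5, 231.0]
eef_rot: [2.552, 1.831, 0.002]
wrist_force: [1.2, 0.0, 0.2]
opening: 85.0
finger_force: 0.0
```

Run:
```python
from h import *
go([469.5,187,230],71)
```

```text
now [469.4 186.5 231. ] yaw 71.3 q [-0.014  0.368 -0.555  1.911  0.24   0.926 -1.01 ] t 4.35 F [1.2 0.  0.2] op 85.0 0.0
shift [ 0.5 -0.   1. ] turn [ 0.001 -0.001  0.006]
```

Call:
step_arm(
  steps="85 0 0 15 0 0 0.18;85 0 0 30 0 0 0.36;85 0 0 45 0 0 0.54;85 0 0 45 0 0 0.72;85 0 0 45 0 0 0.9;85 0 0 45 0 0 1.08;85 0 0 45 0 0 1.26;85 0 0 45 0 0 1.42;85 0 0 45 0 0 1.42;85 0 0 45 0 0 1.42",
)

```text
clock: 5.6
eef_pos: [469.4, 185.7, 185.4]
eef_rot: [-3.13, 0.272, -0.0]
wrist_force: [-0.3, -0.3, -0.3]
opening: 84.7
finger_force: 0.0
```

Run:
```python
import plant; print(getattr(plant,"finger_overhang",None))
from h import *
go([469.5,187,136],-10)
i=cam("wrist");save(i,"w3.png")
P=i["pose"];u=cv2.projectPoints(np.array([[469.5,187,149]]),cv2.Rodrigues(P[:3,:3].T)[0],-P[:3,:3].T@P[:3,3],i["K"],np.array(i["dist_coeffs"],float))[0].ravel();print(u)
try:
  for z in(140,149):print(z,*capfit(i,u,z,90))
except Exception as e:print(e)
```

```text
19.0
now [469.4 185.7 185.4] yaw -9.9 q [-0.282  0.391 -0.225  1.965  0.119  0.798 -2.318] t 5.6 F [-0.3 -0.3 -0.3] op 84.7 0.0
shift [-0.1 -1.3 49.4] turn [-0.    -0.     0.001]
[313.92895007 284.11880823]
140 [467.7 186.9  32.9] 0.68 344
149 [472.3 186.   31.2] 0.7 344
```

Call:
step_arm(
  steps="85 0 -1 12 0 0 0.12;85 0 -1 24 0 0 0.22;85 0 -1 36 0 0 0.22;85 0 -1 49 0 0 0.22;85 0 -1 49 0 0 0.22;70 0 -1 49 0 0 0.22;60 0 -1 49 0 0 0.22;50 0 -1 49 0 0 0.22;50 0 -1 49 0 0 0.22;50 0 -1 49 0 0 0.22",
)

```text
clock: 6.9
eef_pos: [469.9, 186.5, 137.1]
eef_rot: [-3.079, 0.621, -0.001]
wrist_force: [-2.3, -0.4, 5.2]
opening: 60.6
finger_force: 63.7
```

Run:
```python
from h import *
go([469.7,186.6,136],-22)
print(sense()["wrist_torque"])
```

```text
now [469.9 186.5 137.1] yaw -22.8 q [-0.336  0.465 -0.163  1.997  0.115  0.688 -2.539] t 6.9 F [-2.3 -0.4  5.2] op 60.6 63.7
shift [-0.2 -0.   1.1] turn [-0.001 -0.001 -0.014]
[-0.13692798  0.33403771  0.04726541]
```

Call:
step_arm(
  steps="50 0 0 -0.3 0 0 -0.17;50 0 0 -0.6 0 0 -0.34;50 0 0 -1 0 0 -0.51;50 0 0 -1.3 0 0 -0.68;50 0 0 -1.6 0 0 -0.85;50 0 0 -1.9 0 0 -1.02;50 0 0 -2.3 0 0 -1.19;50 0 0 -2.6 0 0 -1.36;50 0 0 -2.9 0 0 -1.53;50 0 0 -3.2 0 0 -1.7;50 0 0 -3.2 0 0 -1.7",
)

```text
clock: 8.28
eef_pos: [469.9, 186.3, 139.8]
eef_rot: [-2.501, -1.901, -0.001]
wrist_force: [-0.2, -0.9, 1.9]
opening: 60.4
finger_force: 64.8
```

Run:
```python
from h import *
go([469.7,186.6,140.4],75)
print(sense()["wrist_torque"])
```

```text
now [469.9 186.3 139.8] yaw 74.5 q [-0.007  0.523 -0.579  1.976  0.408  0.758 -1.098] t 8.275 F [-0.2 -0.9  1.9] op 60.4 64.8
shift [ 0.3 -0.3 -0.6] turn [ 0.    -0.001 -0.009]
[-0.06037575  0.10213836 -0.00713464]
```

Call:
step_arm(
  steps="50 0 0 -0.3 0 0 -0.17;50 0 0 -0.6 0 0 -0.34;50 0 0 -1 0 0 -0.51;50 0 0 -1.3 0 0 -0.68;50 0 0 -1.6 0 0 -0.85;50 0 0 -1.9 0 0 -1.02;50 0 0 -2.3 0 0 -1.19;50 0 0 -2.6 0 0 -1.36;50 0 0 -2.9 0 0 -1.53;50 0 0 -3.2 0 0 -1.7;50 0 0 -3.2 0 0 -1.7",
)

```text
clock: 9.65
eef_pos: [469.9, 186.4, 143.0]
eef_rot: [0.224, 3.133, 0.0]
wrist_force: [-0.7, 0.1, 4.0]
opening: 60.5
finger_force: 65.4
```

Run:
```python
from h import *
go([469.7,186.6,143.6],172)
```

```text
now [469.9 186.4 143. ] yaw 171.8 q [ 0.271  0.663 -0.974  1.96   0.706  0.903  0.355] t 9.65 F [-0.7  0.1  4. ] op 60.5 65.4
shift [ 0.2  0.1 -0.6] turn [ 0.     0.    -0.003]
```

Call:
step_arm(
  steps="85 0 0 0 0 0 0;85 0 0 0 0 0 0;85 0 0 0 0 0 0;85 0 0 0 0 0 0.18;85 0 0 0 0 0 0.36;85 0 0 0 0 0 0.54;85 0 0 0 0 0 0.72;85 0 0 0 0 0 0.9;85 0 0 0 0 0 1.08;85 0 0 0 0 0 1.26;85 0 0 0 0 0 1.44;85 0 0 0 0 0 1.62",
)

```text
clock: 11.15
eef_pos: [469.5, 186.4, 142.7]
eef_rot: [-2.428, -1.994, 0.0]
wrist_force: [-0.6, -0.1, -0.4]
opening: 84.7
finger_force: 0.0
```

Call:
step_arm(
  steps="85 0 0 0 0 0 0.18;85 0 0 0 0 0 0.36;85 0 0 0 0 0 0.54;85 0 0 0 0 0 0.72;85 0 0 0 0 0 0.9;85 0 0 0 0 0 1.08;85 0 0 0 0 0 1.26;85 0 0 0 0 0 1.44;85 0 0 0 0 0 1.62;85 0 0 0 0 0 1.75;85 0 0 0 0 0 1.75",
)

```text
clock: 12.52
eef_pos: [469.4, 186.5, 142.7]
eef_rot: [3.089, -0.573, 0.0]
wrist_force: [-0.2, 0.1, 0.1]
opening: 84.9
finger_force: 0.0
```

Run:
```python
from h import *
go([469.9,186.5,143],-23)
i=cam("wrist");save(i,"w4.png")
```

```text
now [469.4 186.5 142.7] yaw -21.0 q [-0.322  0.456 -0.181  1.993  0.123  0.702 -2.517] t 12.525 F [-0.2  0.1  0.1] op 84.9 0.0
shift [ 0.4 -0.1 -0.3] turn [ 0.    -0.     0.034]
```

View pics/w4.png

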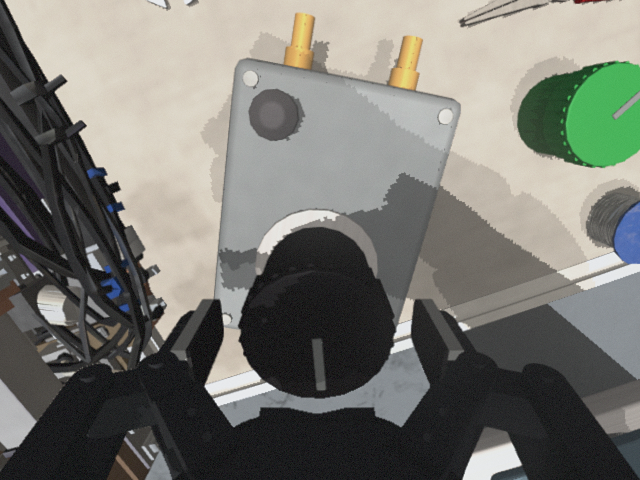

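The cap sits between the jaws, and its rib at (318,365) now points away from the breather, so it has turned about 195° as intended. I'll start the second stroke.

Call:
step_arm(
  steps="50 0 0 0 0 0 0;50 0 0 0 0 0 0;50 0 0 0 0 0 0;50 0 0 -0.3 0 0 -0.17;50 0 0 -0.6 0 0 -0.34;50 0 0 -1 0 0 -0.51;50 0 0 -1.3 0 0 -0.68;50 0 0 -1.6 0 0 -0.85;50 0 0 -1.9 0 0 -1.02;50 0 0 -2.3 0 0 -1.19;50 0 0 -2.6 0 0 -1.36;50 0 0 -2.6 0 0 -1.36",
)

```text
clock: 14.08
eef_pos: [470.1, 186.5, 145.7]
eef_rot: [-2.764, -1.493, -0.002]
wrist_force: [-0.4, -1.1, 4.8]
opening: 60.4
finger_force: 64.1
```

Call:
step_arm(
  steps="50 0 0 -0.3 0 0 -0.17;50 0 0 -0.6 0 0 -0.34;50 0 0 -1 0 0 -0.51;50 0 0 -1.3 0 0 -0.68;50 0 0 -1.6 0 0 -0.85;50 0 0 -1.9 0 0 -1.02;50 0 0 -2.3 0 0 -1.19;50 0 0 -2.6 0 0 -1.36;50 0 0 -2.9 0 0 -1.53;50 0 0 -3.2 0 0 -1.7;50 0 0 -3.6 0 0 -1.87;50 0 0 -3.9 0 0 -2.04",
)

```text
clock: 15.58
eef_pos: [470.1, 186.9, 149.6]
eef_rot: [0.17, 3.136, 0.002]
wrist_force: [-0.2, 0.9, 3.0]
opening: 60.1
finger_force: 64.1
```

Run:
```python
from h import *
go([469.9,186.5,149.5],172)
```

```text
now [470.1 186.9 149.6] yaw 173.8 q [ 0.281  0.657 -0.989  1.956  0.699  0.915  0.395] t 15.575 F [-0.2  0.9  3. ] op 60.1 64.1
shift [ 0.2 -0.4  0.1] turn [0.001 0.001 0.032]
```

Call:
step_arm(
  steps="85 0 0 0 0 0 0;85 0 0 0 0 0 0;85 0 0 0 0 0 0;85 0 0 0 0 0 0.18;85 0 0 0 0 0 0.36;85 0 0 0 0 0 0.54;85 0 0 0 0 0 0.72;85 0 0 0 0 0 0.9;85 0 0 0 0 0 1.08;85 0 0 0 0 0 1.26;85 0 0 0 0 0 1.44;85 0 0 0 0 0 1.62",
)

```text
clock: 17.08
eef_pos: [469.5, 186.4, 149.2]
eef_rot: [2.398, 2.029, 0.0]
wrist_force: [0.3, 0.2, -0.8]
opening: 85.1
finger_force: 0.0
```

Call:
step_arm(
  steps="85 0 0 0 0 0 0.18;85 0 0 0 0 0 0.36;85 0 0 0 0 0 0.54;85 0 0 0 0 0 0.72;85 0 0 0 0 0 0.9;85 0 0 0 0 0 1.08;85 0 0 0 0 0 1.26;85 0 0 0 0 0 1.44;85 0 0 0 0 0 1.62;85 0 0 0 0 0 1.78;85 0 0 0 0 0 1.78",
)

```text
clock: 18.45
eef_pos: [469.5, 186.6, 149.3]
eef_rot: [3.089, -0.574, 0.001]
wrist_force: [0.2, 0.8, -0.3]
opening: 85.0
finger_force: 0.0
```

Call:
step_arm(
  steps="50 0 0 0 0 0 0;50 0 0 0 0 0 0;50 0 0 0 0 0 0;50 0 0 -0.3 0 0 -0.17;50 0 0 -0.6 0 0 -0.34;50 0 0 -1 0 0 -0.51;50 0 0 -1.3 0 0 -0.68;50 0 0 -1.6 0 0 -0.85;50 0 0 -1.9 0 0 -1.02;50 0 0 -2.3 0 0 -1.19;50 0 0 -2.6 0 0 -1.36;50 0 0 -2.6 0 0 -1.36",
)

```text
clock: 19.95
eef_pos: [470.1, 186.5, 152.2]
eef_rot: [-2.763, -1.494, -0.002]
wrist_force: [-0.0, -0.7, 4.5]
opening: 60.5
finger_force: 64.1
```

Call:
step_arm(
  steps="50 0 0 -0.3 0 0 -0.17;50 0 0 -0.6 0 0 -0.34;50 0 0 -1 0 0 -0.51;50 0 0 -1.3 0 0 -0.68;50 0 0 -1.6 0 0 -0.85;50 0 0 -1.9 0 0 -1.02;50 0 0 -2.3 0 0 -1.19;50 0 0 -2.6 0 0 -1.36;50 0 0 -2.9 0 0 -1.53;50 0 0 -3.2 0 0 -1.7;50 0 0 -3.6 0 0 -1.87;50 0 0 -3.9 0 0 -2.04",
)

```text
clock: 21.45
eef_pos: [470.1, 186.9, 156.2]
eef_rot: [0.169, 3.136, 0.002]
wrist_force: [0.8, 0.9, 5.0]
opening: 60.4
finger_force: 64.2
```

Run:
```python
from h import *
go([469.9,186.5,155.5],173)
i=cam("wrist");save(i,"w5.png")
```

```text
now [470.1 186.9 156.2] yaw 173.8 q [ 0.287  0.646 -0.995  1.952  0.685  0.924  0.405] t 21.45 F [0.8 0.9 5. ] op 60.4 64.2
shift [ 0.2 -0.4  0.7] turn [0.001 0.001 0.014]
```

View pics/w5.png

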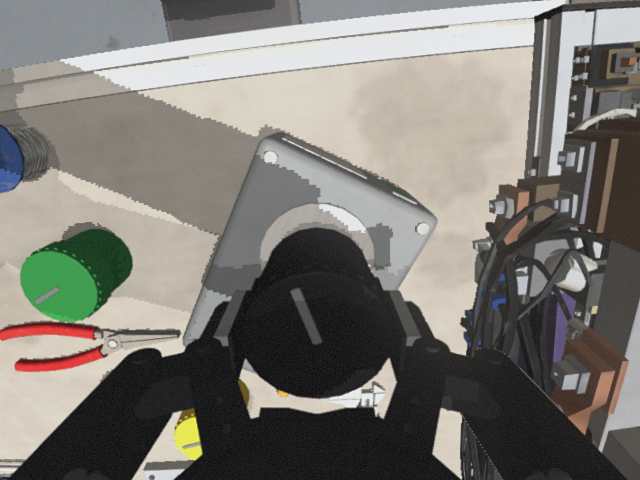

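The cap is held with its rib at about (305,315), which matches roughly 585° of total turn. I'll try a gentle lift.

Call:
step_arm(
  steps="50 0 0 -2 0 0 0;50 0 0 -5 0 0 0;50 0 0 -9 0 0 0;50 0 0 -14 0 0 0;50 0 0 -14 0 0 0",
)

```text
clock: 22.12
eef_pos: [469.8, 186.5, 170.1]
eef_rot: [0.173, 3.136, 0.0]
wrist_force: [-0.2, -0.3, -0.3]
opening: 60.5
finger_force: 64.9
```

Call:
step_arm(
  steps="50 0 0 -25 0 0 0;50 0 0 -55 0 0 0;50 0 0 -85 0 0 0;50 0 0 -90 0 0 0",
)

```text
clock: 22.62
eef_pos: [470.3, 186.9, 261.2]
eef_rot: [0.173, 3.134, 0.002]
wrist_force: [-0.9, -0.2, -1.6]
opening: 61.1
finger_force: 65.1
```

Run:
```python
from h import *
go([480,-230,200],90)
```

```text
now [470.3 186.9 261.2] yaw 173.7 q [ 0.395  0.514 -1.127  1.86   0.522  1.101  0.531] t 22.625 F [-0.9 -0.2 -1.6] op 61.1 65.1
shift [ -55.3 -413.4   60.8] turn [3.000e-03 1.000e-03 1.461e+00]
```

Call:
step_arm(
  steps="50 -5 -35 0 0 0 0.12;50 -10 -80 0 0 0 0.25;50 -17 -125 0 0 0 0.4;50 -23 -170 0 0 0 0.55;50 -29 -215 10 0 0 0.7;50 -35 -260 20 0 0 0.85;50 -41 -305 30 0 0 1;50 -47 -350 45 0 0 1.15;50 -53 -395 60 0 0 1.3;50 -55 -413 60 0 0 1.46;50 -55 -413 60 0 0 1.46;50 -55 -413 60 0 0 1.46",
)

```text
clock: 24.12
eef_pos: [478.9, -228.7, 199.4]
eef_rot: [-2.214, -2.227, -0.0]
wrist_force: [0.2, -0.7, -0.9]
opening: 60.9
finger_force: 64.9
```

Run:
```python
from h import *
go([480,-230,51],90)
i=cam("wrist");save(i,"w6.png")
```

```text
now [ 478.9 -228.7  199.4] yaw 90.3 q [ 0.898  0.493 -0.692  1.869  0.389  0.919  0.029] t 24.125 F [ 0.2 -0.7 -0.9] op 60.9 64.9
shift [ -1.5   1.1 148.4] turn [-0.    -0.001  0.006]
```

View pics/w6.png

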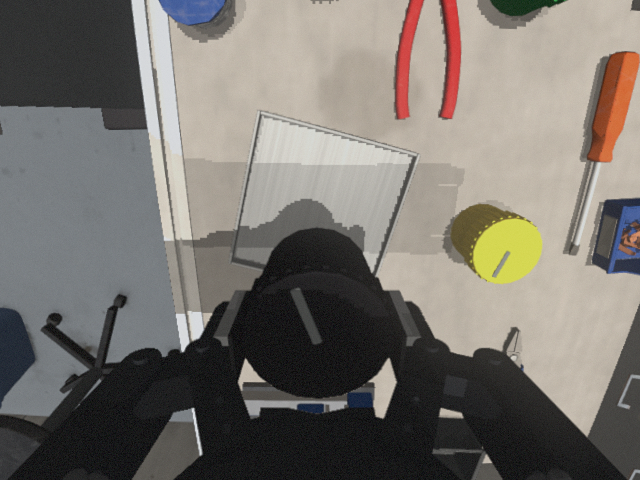

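The wrist view shows the tray's far corners at (261,111) and (417,154), with the cap held over the tray. The fingers have room on both sides. I'll lower it now.

Call:
step_arm(
  steps="50 0 0 25 0 0 0;50 -1 1 55 0 0 0;50 -1 1 85 0 0 0;50 -1 1 110 0 0 0;50 -1 1 126 0 0 0;50 -1 1 135 0 0 0;50 -1 1 140 0 0 0;50 -1 1 143 0 0 0;50 -1 1 143 0 0 0",
)

```text
clock: 25.3
eef_pos: [480.2, -231.4, 57.0]
eef_rot: [2.22, 2.222, 0.0]
wrist_force: [0.2, 0.0, -0.7]
opening: 60.7
finger_force: 65.0
```

Call:
step_arm(
  steps="50 0 0 1 0 0 0;50 0 0 2 0 0 0;50 0 0 3 0 0 0;50 0 0 4 0 0 0;50 0 0 4 0 0 0",
)

```text
clock: 25.92
eef_pos: [479.9, -231.2, 52.6]
eef_rot: [-2.22, -2.223, 0.0]
wrist_force: [0.5, -0.1, -1.5]
opening: 60.5
finger_force: 65.0
```

Call:
step_arm(
  steps="50 0 0 0.7 0 0 0;50 0 0 1.4 0 0 0;50 0 0 2 0 0 0;50 0 0 2 0 0 0",
)

```text
clock: 26.42
eef_pos: [480.0, -231.2, 50.6]
eef_rot: [-2.22, -2.223, 0.0]
wrist_force: [0.3, -0.9, -1.4]
opening: 60.4
finger_force: 65.0
```

Call:
step_arm(
  steps="50 0 0 0.5 0 0 0;50 0 0 1 0 0 0;50 0 0 1 0 0 0",
)

```text
clock: 26.8
eef_pos: [480.0, -231.2, 49.6]
eef_rot: [-2.22, -2.223, 0.0]
wrist_force: [0.2, 1.0, -1.7]
opening: 59.9
finger_force: 65.0
```

Call:
step_arm(
  steps="50 0 0 0.5 0 0 0;50 0 0 1 0 0 0;50 0 0 1 0 0 0",
)

```text
clock: 27.18
eef_pos: [480.0, -231.2, 49.3]
eef_rot: [2.22, 2.222, -0.001]
wrist_force: [-2.1, 0.4, 7.5]
opening: 60.1
finger_force: 66.2
```

Contact: the wrist force is up 7.5 N at z = 49.3. I'll open the fingers and back off straight up.

Call:
step_arm(
  steps="65 0 0 0 0 0 0;75 0 0 0 0 0 0;85 0 0 0 0 0 0;85 0 0 0 0 0 0;85 0 0 0 0 0 0;85 0 0 -15 0 0 0;85 0 0 -40 0 0 0;85 0 0 -80 0 0 0;85 0 0 -130 0 0 0;85 0 0 -150 0 0 0;85 0 0 -150 0 0 0",
)

```text
clock: 28.55
eef_pos: [481.1, -231.6, 201.0]
eef_rot: [2.217, 2.22, 0.001]
wrist_force: [0.7, -1.0, -0.1]
opening: 84.9
finger_force: 0.0
```

Run:
```python
from h import *
go([480,-230,200],90)
i=cam("wrist");save(i,"w7.png")
P=i["pose"];u=cv2.projectPoints(np.array([[480.,-230,61]]),cv2.Rodrigues(P[:3,:3].T)[0],-P[:3,:3].T@P[:3,3],i["K"],np.array(i["dist_coeffs"],float))[0].ravel();print(u)
print(capfit(i,u,61,90))
```

```text
now [ 481.1 -231.6  201. ] yaw 90.1 q [ 0.902  0.495 -0.695  1.863  0.394  0.92   0.025] t 28.55 F [ 0.7 -1.  -0.1] op 84.9 0.0
shift [ 1.6 -1.1  1. ] turn [0.004 0.002 0.001]
[315.31787506 222.09759531]
(array([ 479.4, -229.5,   31.4]), np.float64(0.72), 225)
```

View pics/w7.png

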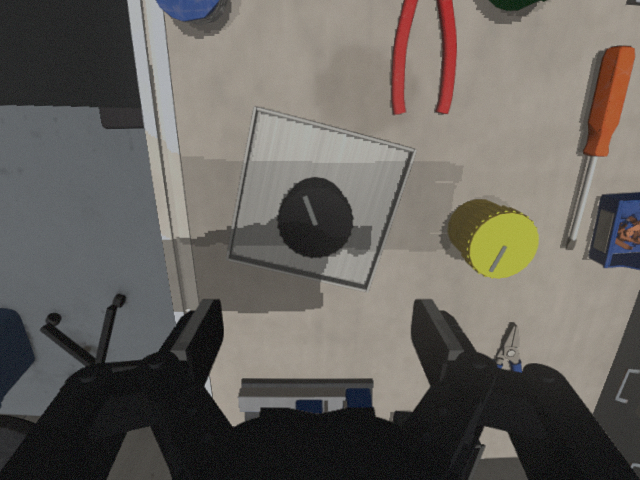

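The cap stands upright in the tray at about (315,217), with its centre measured at (479, -230), close to the tray's centre. The gripper is clear of it, so I'm handing in.

```bash
python3 -c "
from plant import *
print(job_done())"
```

```text
the job is handed in; nothing more can be done
None
```

I unscrewed the cap about 585°, lifted it free and set it mouth down near the centre of the tray. I handed the job in at 28.6 s; the hand-in returned no verdict.

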